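# Third hand for a peg rail: hold it against the sprung stop

### The arm

A 6-joint arm with a two-finger parallel gripper is mounted at the origin on the work surface. World frame = base frame: x ahead of the robot, y to its left, z up, the work surface at z = 0. Lengths are in m, angles in rad, forces in N, time in s.
With the tool pointing down it reaches from about 0.4 to 0.825 m from the base axis. Payload 7 kg.
Tool frame: the origin (TCP) lies at the very end of the fingers, on their centre line; the grasp point (between the pads) lies 19 mm behind it; z points along the fingers, y is the line along which they close (so a half turn about z gives the same grasp; the last joint's range is limited). The gripper opens to 88 mm and grips with 3 to 60 N. Pads are 19 mm wide; open, the fingers measure 130 mm over their backs; the gripper's body (78 mm by 193 mm) begins 47 mm behind the grasp point.
Start: joints at [1.431, 0.359, 0.012, 0, -1.224, -0.288], TCP at [0.28, 0.614, 0.227] pointing down, gripper open.
Joint ranges: [-3.07, 3.07], [-1.43, 2.12], [-1.02, 1.25], [-3.03, 1.67], [-3.05, -0], [-3.03, 3.03]. Speed limits (rad/s): [2.39, 2.39, 3.01, 3.14, 3.14, 3.14].

### API

Orientations are given as a unit quaternion [x, y, z, w].
In Python, from plant import arm, viewer, job, spotter gives the robot as it stands.
- The arm moves only by the shell command python3 -m crank 'ROWS' [FORCE]. ROWS is JSON, a list that holds one entry, the list of rows, each a list of 7 numbers: the opening, from 0 (shut) to 1 (fully open), then the shift along the tool's x, y, z scaled (see below), then the turn, a rotation vector about the tool's x, y, z scaled (see below). In form: [[[gripper, x, y, z, wx, wy, wz], ...]]. A call has 1 to 5 rows; each row is the pose to reach, as a shift and turn from the pose commanded when the call began, along the tool's axes at that moment, turning the shorter way round; what a row does not reach only later rows make up. The controller multiplies each number of a shift by 0.12 m and each number of a turn by pi rad. A row lasts 1/12 s, in which the tool goes at most 41.7 mm and 7.16 degrees, less where a joint would pass 70% of its speed; a pose out of reach is approached as far as the arm can. A call with a number of a shift or a turn outside -1 to 1 is refused whole. A call with a gripper value outside its range is refused whole. The fingers move at their own pace and stop on an object; FORCE is the grip in N (left out, the last holds). Time passes only in rows, so rows that repeat a pose let the fingers close. It gives the time, the measured TCP pose, the force, the opening and the grip force at its end, in the units of the state.
- arm.state(): the state, without advancing time (a new reading comes with each control period).
- viewer.camera(name): name is "scene" or "side" or "wrist"; returns a dict with "pixels" (420x560x3 uint8, red, green, blue), "depth" (420x560 float32, m along the optical axis (not along the pixel's ray), 0 where there is no reading), "mtx" (3x3 intrinsics, pixels), "world_from_camera" (4x4, takes a point from camera to world coordinates). Camera axes: x right, y up, looking along -z (the intrinsics and any distortion apply to the point x, -y, -z); pixel columns grow to the right and rows downward; lengths in m; the calibration is good to about 2 mm. A picture is of the moment at which its call begins.
- job.hand_in(): hands the job in; it is judged then, once.
Trained networks look in the newest picture that a camera, given by its name, has taken for a name from the list of things; names that differ only in an ending like _2 or _b are one class to them, and where a whole thing is asked for, a point or a joint stands for the part that bears it (a point fixed in the world has none). Each returns a list of dicts, best first, with "conf" (0 to 1); they miss things now and then, are a little off and sometimes report something else, mostly with a low value. They report only what shows in the picture. A call takes as long as a camera call. They do not tell look-alikes from the thing itself.
- spotter.find_in(camera, label): "centre" ([x, y, z] in m, in the coordinates of the camera as it stood for that picture, good to about 4 mm: the middle of the surface that is visible of it).
- spotter.silhouettes(camera, label): "pixels" (420x560 bool, what is visible of it).
The state is a dict: "time_s": time; "joint_positions": joint angles; "qvel": joint speeds; "tau": joint torques, N m; "tool_pos": TCP position; "tcp_rot": TCP orientation; "contact_force": force on the tool from outside, world axes, zero at the start; "moment": the same for the moment, N m; "width": opening from 0.0 (shut) to 1.0 (fully open); "grasp_force": force on a finger pad.
Only numpy, scipy, OpenCV 4.12 (cv2) and the standard library are available. Lean on these libraries where they do the work, as an engineer would, in place of code of your own. Each camera call takes 0.05 s, during which the arm holds its last target. There are 200 camera calls.

### The job

Somebody wants to screw a hanger to the bare end of the rail with three pegs: pick that rail up, lay it flat along the middle of the plywood jig with its bare end squarely facing the sprung steel stop plate, and push it endways until the plate has gone back about half of its 20 mm travel, which is about 10 newtons. Then keep gripping and pressing it there steadily: the program finishes while the rail is still held against the stop, not let go. Push gently enough that the stop plate never reaches the end of its travel, and leave the two-peg rail, the plain rail and everything else on the shelf where they are.

Things in the scene. Friction and masses are not known exactly. Their poses are not given: they have to be found in the camera images.
- rail3_mid (a point): centre (half-way up) of the wooden block of the three-peg rail, the part to hold: 190 long x 36 wide x 26 high, about 0.11 kg, lying flat. Three upright pegs, 14 in diameter, 28 high above the block's top, on its centre line at x = -78, -45, -12 mm. x along the length to the bare (pegless) end, y across the 36 mm width, z up. Grip it from above across its width near here
- rail3_bare_end (a point): middle of the bare end face of the three-peg rail, 95 mm along +x of its centre; same axes. This end face goes against the stop plate
- rail2: two-peg rail, to be left alone: the same block of wood (190 x 36 x 26) with only two pegs, at 78 and 12 mm behind its middle. Origin at the centre of its underside, x along its length
- rail0: plain rail, to be left alone: the same block of wood (190 x 36 x 26) without pegs. Origin at the centre of its underside, x along its length
- jig: plywood jig fixed to the shelf; place and yaw vary. Flat bed 120 wide, 18 high, from x = -135 to 185 mm. Origin under the bed on the centre line; x along it to the stop, z up. A dark wooden block 84 wide, 50 high stands on the bed at x = 120 to 180, the steel stop plate in front of it. A black line across the bed at x = 100 marks the plate's front face when half-way in
- bed_top (a point): point on the top surface of the jig's bed, 18 mm above the jig's origin; same axes as the jig. The rail lies on this surface
- stop_face (a point): point on the front face of the sprung steel stop plate, on the centre line, 13 mm above the bed (level with the middle of the rail's end); moves with the plate. Axes as the jig's. Plate 70 wide, 10 thick, from 2 to 42 mm above the bed; its front face is at x = 90 mm of the jig when free
- stop (a joint): how far the stop plate has been pushed back along the jig's +x, in m: 0 free, 0.020 fully in; a spring resists with 1 N per mm from 0 (10 N at 0.010) and brings it back
- tin: round aluminium tin with clip-on lid, 130 in diameter, 84 high; origin at the centre of its underside; leave alone
- spatula: wooden spatula lying flat, 275 long, 8 thick; origin on its underside, 145 mm from the handle's end; leave alone
- mug: white enamel mug, 80 in diameter, 80 high; origin at the centre of its underside; leave alone
Things that resemble listed ones, but are neither listed nor needed, are in the scene too. What is shaped like the part that bears rail3_mid but blue is not meant.

How it is judged:
By the outcome, as a careful person would: the job done as asked, in the order asked, and still so for the second after the job is handed in, while the arm keeps its last pose, push and grip.
It also fails if it takes over 45 s, if anything falls off the work surface, if the arm or the gripper's body presses on something with over 40 N, if the wrist force passes 120 N, or if a joint passes its speed limit or range.

## Working session

There is one attempt and no reset: what is moved stays moved. The work goes in short steps, Python scripts to look and compute and a shell command to move; the robot and the scene stay as the last step left them, time stands still between calls to the robot, and variables do not carry over. Pictures are saved under pics/ and viewed, at most 10 in all, crops included, and the job is handed in when it is done.

```bash
ls; mkdir -p pics; cat > h.py <<'E'
import numpy as np,cv2
from plant import arm,viewer,job,spotter
def cam(n):
    return viewer.camera(n)
def cloud(c):
    h,w=c["depth"].shape;K=np.array(c["mtx"]);v,u=np.mgrid[:h,:w];d=c["depth"]
    P=np.stack([(u-K[0,2])/K[0,0]*d,-(v-K[1,2])/K[1,1]*d,-d],-1)
    T=np.array(c["world_from_camera"]);W=P@T[:3,:3].T+T[:3,3];W[d<=0]=np.nan
    return W
def save(c,f): cv2.imwrite("pics/"+f,c["pixels"][...,::-1])
E
python3 - <<'E'
from h import *
a=[]
for n in("scene","side"):
    c=cam(n);a.append(c["pixels"]);W=cloud(c);np.save(n+".npy",W)
    save(c,n+"0.png")
    for l in("rail3_mid","rail2","rail0","jig","stop_face"):
        for r in spotter.silhouettes(n,l)[:4]:
            m=r["pixels"];p=W[m];p=p[~np.isnan(p[:,0])];vu=np.argwhere(m).mean(0)
            print(n,l,round(r["conf"],2),"px",vu[::-1].round(),m.sum(),np.median(p,0).round(3) if len(p) else "",c["pixels"][m].mean(0).round())
print(arm.state())
E
```

```text
pics
scene rail3_mid 0.86 px [119. 197.] 1161 [ 0.207 -0.357  0.022] [ 39.  56. 107.]
scene rail3_mid 0.83 px [161. 248.] 1341 [ 0.466 -0.328  0.023] [100.  69.  42.]
scene rail2 0.69 px [244. 221.] 802 [ 0.486 -0.113  0.024] [114.  78.  47.]
scene rail2 0.66 px [236. 280.] 1642 [ 0.651 -0.224  0.023] [102.  68.  40.]
scene rail2 0.59 px [160. 248.] 1322 [ 0.465 -0.33   0.023] [98. 68. 41.]
scene rail0 0.69 px [244. 221.] 802 [ 0.486 -0.113  0.024] [114.  78.  47.]
scene rail0 0.66 px [236. 280.] 1642 [ 0.651 -0.224  0.023] [102.  68.  40.]
scene rail0 0.59 px [160. 248.] 1322 [ 0.465 -0.33   0.023] [98. 68. 41.]
scene stop_face 0.62 px [379. 203.] 214 [0.63  0.209 0.048] [85. 87. 86.]
side rail3_mid 0.98 px [271. 353.] 1613 [ 0.192 -0.362  0.025] [ 50.  67. 110.]
side rail3_mid 0.64 px [351. 296.] 968 [ 0.441 -0.338  0.026] [107.  81.  57.]
side rail3_mid 0.44 px [302. 247.] 1024 [ 0.459 -0.108  0.024] [101.  76.  55.]
side rail2 0.95 px [375. 247.] 707 [ 0.625 -0.232  0.025] [116.  86.  62.]
side rail2 0.67 px [302. 247.] 983 [ 0.458 -0.108  0.024] [100.  74.  53.]
side rail0 0.95 
[... 273 characters left out ...]
6.]
{'time_s': 0.6, 'joint_positions': array([ 1.43113697e+00,  3.58558929e-01,  1.18882056e-02,  1.30603968e-06,
       -1.22407045e+00, -2.88119972e-01]), 'qvel': array([-0.00099046,  0.00104497,  0.0007726 ,  0.00045811, -0.00044479,
        0.00042531]), 'tau': array([-3.73886796e-04, -5.81992507e+01,  2.93177980e+01,  6.99962318e+00,
        1.23297307e-02, -2.97449583e-05]), 'tool_pos': array([0.28002107, 0.61415674, 0.22658292]), 'tcp_rot': array([ 9.77212726e-01, -2.12262306e-01, -1.43274676e-06, -2.75472865e-05]), 'contact_force': array([-0.16911245,  0.37869764, -0.17992961]), 'moment': array([ 0.04569869,  0.0337264 , -0.01073377]), 'grasp_force': 0.0, 'width': 1.0017579878604446}
```

```bash
python3 - <<'E'
import cv2,numpy as np
a=cv2.imread("pics/scene0.png")[150:330,80:460];b=cv2.imread("pics/side0.png")[130:400,180:440]
cv2.imwrite("pics/v1.png",cv2.resize(a,None,fx=2.1,fy=2.1,interpolation=2));
cv2.imwrite("pics/v2.png",cv2.resize(b,None,fx=2.2,fy=2.2,interpolation=2))
E
```

```text
(no output)
```

View pics/v1.png

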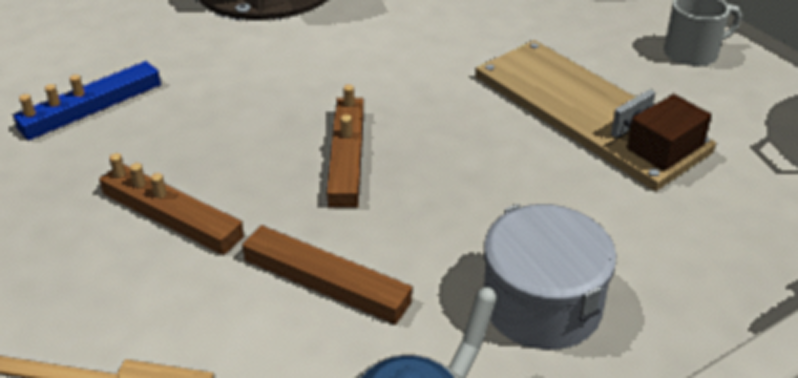

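View pics/v2.png

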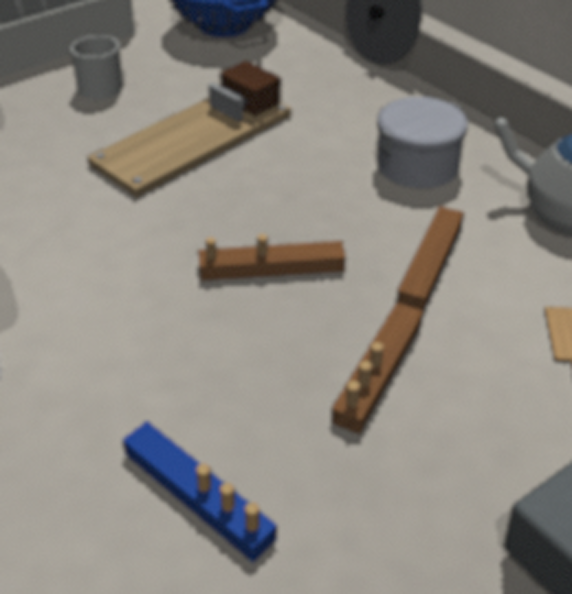

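The first picture shows the brown three-peg rail at about scene pixel (161,248), its bare end touching distance from the plain rail. The blue look-alike is at (119,197), the two-peg rail at (244,221) and the jig at about (360,195), with its stop toward the lower right. The side view agrees. Next I fit the axes.

```bash
python3 - <<'E'
from h import *
Ws=[np.load(n+".npy") for n in("scene","side")]
def pts(W,x0,x1,y0,y1,z0,z1):
    p=W.reshape(-1,3);p=p[~np.isnan(p[:,0])]
    return p[(p[:,0]>x0)&(p[:,0]<x1)&(p[:,1]>y0)&(p[:,1]<y1)&(p[:,2]>z0)&(p[:,2]<z1)]
for n,W in zip("ab",Ws):
    I=cv2.imread("pics/%s0.png"%("scene" if n=="a" else "side"))
    for nm,m in (("rail",(0.33,.58,-.45,-.2,.021,.031)),("pegs",(0.33,.58,-.45,-.2,.048,.06)),("bed",(.38,.78,.05,.38,.014,.022)),("plate",(.38,.78,.05,.3,.056,.0615)),("block",(.38,.78,.05,.3,.064,.072))):
        p=pts(W,*m)
        if len(p)<4: print(n,nm,len(p));continue
        if nm=="rail":
            # drop plain rail: keep largest component by clustering in xy raster
            r=np.zeros((400,400),np.uint8);ij=((p[:,:2]-[.3,-.5])*1000).astype(int);r[ij[:,1],ij[:,0]]=255
            k,l=cv2.connectedComponents(cv2.dilate(r,np.ones((5,5))));lab=l[ij[:,1],ij[:,0]]
            print([(i,(lab==i).sum()) for i in range(1,k)])
            for i in range(1,k):
                if (lab==i).sum()>30: print(n,"rail",i,cv2.minAreaRect((p[lab==i][:,:2]*1000).astype(np.float32)),np.median(p[lab==i][:,2]))
            continue
        (c,s,a)=cv2.minAreaRect((p[:,:2]*1000).astype(np.float32))
        print(n,nm,len(p),np.round(c,1),np.round(s,1),round(a,2),"zmed",np.median(p[:,2]).round(4))
        if nm=="pegs": print(p[np.argsort(p[:,0])].round(3).tolist()[:60])
E
```

```text
[(1, np.int64(743)), (2, np.int64(1)), (3, np.int64(117))]
a rail 1 ((457.7783203125, -326.5823974609375), (191.14291381835938, 38.212890625), 25.936511993408203) 0.024031055550112868
a rail 3 ((572.8391723632812, -261.81622314453125), (31.61681365966797, 36.31948471069336), 26.701183319091797) 0.023917341192351338
a pegs 62 [ 417.5 -346.7] [79.1 13. ] 26.85 zmed 0.0513
[[0.381, -0.361, 0.052], [0.381, -0.359, 0.051], [0.382, -0.364, 0.051], [0.384, -0.362, 0.051], [0.385, -0.358, 0.053], [0.385, -0.358, 0.05], [0.386, -0.355, 0.053], [0.387, -0.366, 0.051], [0.387, -0.361, 0.052], [0.388, -0.364, 0.051], [0.388, -0.361, 0.051], [0.389, -0.356, 0.052], [0.389, -0.355, 0.048], [0.391, -0.365, 0.051], [0.391, -0.36, 0.052], [0.392, -0.358, 0.048], [0.392, -0.363, 0.051], [0.393, -0.355, 0.054], [0.393, -0.358, 0.052], [0.396, -0.361, 0.052], [0.411, -0.349, 0.051], [0.413, -0.35, 0.051], [0.413, -0.348, 0.05], [0.414, -0.345, 0.052], [0.415, -0.347, 0.054], [0.416, -0.351, 0.05], [0.416, -0.341, 0.052], [0.417, -0.343, 0.053], [0.418, -0.346, 0.052], [0.418, -0.339, 0.05], [0.418, -0.3
[... 2111 characters left out ...]
, 0.056], [0.412, -0.351, 0.052], [0.414, -0.342, 0.054], [0.414, -0.345, 0.056], [0.414, -0.349, 0.052], [0.414, -0.353, 0.049], [0.415, -0.348, 0.054], [0.415, -0.352, 0.051], [0.416, -0.351, 0.053], [0.417, -0.339, 0.053], [0.417, -0.349, 0.054], [0.417, -0.342, 0.055], [0.417, -0.345, 0.054], [0.418, -0.352, 0.056], [0.418, -0.352, 0.052], [0.419, -0.351, 0.048], [0.42, -0.347, 0.054], [0.421, -0.341, 0.051], [0.438, -0.333, 0.055], [0.438, -0.337, 0.048], [0.438, -0.33, 0.049], [0.438, -0.333, 0.052], [0.438, -0.333, 0.048]]
b bed 1460 [551.3 212.6] [321.2 130.9] 7.03 zmed 0.0179
b plate 69 [664.  226.3] [96.1 76.6] 7.21 zmed 0.0586
b block 215 [675.8 232.4] [62.6 87.3] 12.72 zmed 0.068
```

```bash
cat >> h.py <<'E'
def plan(wps,p=None,psi=None):
    """wps: (x,y,z,yaw deg); tool down; prints call numbers rounded to 3"""
    if p is None:
        s=arm.state();p=np.array(s["tool_pos"]);q=s["tcp_rot"];psi=2*np.degrees(np.arctan2(q[1],q[0]))
        print("now",p.round(4),round(psi,2),"t",s["time_s"])
    p=np.array(p,float)
    for w in wps:
        a=np.radians(psi);R=np.array([[np.cos(a),np.sin(a),0],[np.sin(a),-np.cos(a),0],[0,0,-1]])
        d=np.round(R.T@(np.array(w[:3])-p)/.12,3);t=np.round(-((w[3]-psi+180)%360-180)/180,3)
        n=max(np.linalg.norm(d)*.12/.0417,abs(t)*180/7.16)
        print(d.tolist(),t,"rows %.1f"%n, "BAD" if abs(d).max()>1 else "")
        p=p+R@d*.12;psi-=t*180
E
python3 - <<'E'
from h import *
plan([(.37,.52,.2,-50),(.46,.41,.2,-76),(.51,.28,.2,-102),(.53,.14,.2,-128),(.53,-.01,.2,-154),(.51,-.125,.2,-154),(.49,-.225,.17,-154),(.468,-.321,.13,-154)])
E
```

```text
now [0.28   0.6142 0.2266] -24.51 t 0.6
[1.008, 0.403, 0.222] 0.142 rows 3.6 BAD
[1.184, 0.013, -0.0] 0.144 rows 3.6 BAD
[1.152, -0.142, -0.0] 0.145 rows 3.6 BAD
[1.106, -0.407, -0.0] 0.144 rows 3.6 BAD
[0.985, -0.77, -0.0] 0.144 rows 3.6 
[0.571, -0.787, -0.0] 0.0 rows 2.8 
[0.516, -0.676, 0.25] 0.0 rows 2.6 
[0.516, -0.638, 0.333] 0.0 rows 2.5
```

```bash
python3 - <<'E'
from h import *
plan([(.36,.53,.21,-47),(.43,.44,.2,-70),(.485,.335,.2,-93),(.515,.22,.2,-115),(.53,.1,.2,-137),(.525,-.03,.2,-154),(.51,-.15,.2,-154),(.49,-.24,.16,-154),(.468,-.321,.13,-154)])
E
```

```text
now [0.28   0.6142 0.2266] -24.51 t 0.6
[0.897, 0.362, 0.138] 0.125 rows 3.1 
[0.947, 0.084, 0.084] 0.128 rows 3.2 
[0.979, -0.132, -0.0] 0.128 rows 3.2 
[0.943, -0.301, -0.0] 0.122 rows 3.1 
[0.853, -0.537, -0.0] 0.122 rows 3.1 
[0.769, -0.764, -0.0] 0.094 rows 3.1 
[0.552, -0.843, -0.0] 0.0 rows 2.9 
[0.479, -0.601, 0.333] 0.0 rows 2.4 
[0.462, -0.525, 0.25] 0.0 rows 2.1
```

```bash

python3 -m crank '[[[1,0.897,0.362,0.138,0,0,0.125],[1,0.897,0.362,0.138,0,0,0.125],[1,0.897,0.362,0.138,0,0,0.125],[1,0.897,0.362,0.138,0,0,0.125]]]'
python3 -m crank '[[[1,0.947,0.084,0.084,0,0,0.128],[1,0.947,0.084,0.084,0,0,0.128],[1,0.947,0.084,0.084,0,0,0.128],[1,0.947,0.084,0.084,0,0,0.128]]]'
python3 - <<'E'
from h import *
plan([(.485,.335,.2,-93)])
E
```

```text
time_s: 0.93
tool_pos: [0.3626, 0.5255, 0.2093]
tcp_rot: [0.915, -0.404, 0.0, 0.001]
contact_force: [-0.9, 0.6, -0.3]
width: 1.0
grasp_force: 0.0
time_s: 1.27
tool_pos: [0.4322, 0.4356, 0.1996]
tcp_rot: [0.816, -0.578, 0.0, 0.001]
contact_force: [0.1, 0.8, 0.4]
width: 0.998
grasp_force: 0.0
now [0.4322 0.4356 0.1996] -70.68 t 1.2667
[0.937, -0.138, -0.003] 0.124 rows 3.1
```

```bash

python3 -m crank '[[[1,0.979,-0.132,0,0,0,0.128],[1,0.979,-0.132,0,0,0,0.128],[1,0.979,-0.132,0,0,0,0.128],[1,0.979,-0.132,0,0,0,0.128]]]'
python3 -m crank '[[[1,0.943,-0.301,0,0,0,0.122],[1,0.943,-0.301,0,0,0,0.122],[1,0.943,-0.301,0,0,0,0.122],[1,0.943,-0.301,0,0,0,0.122]]]'
python3 -m crank '[[[1,0.853,-0.537,0,0,0,0.122],[1,0.853,-0.537,0,0,0,0.122],[1,0.853,-0.537,0,0,0,0.122],[1,0.853,-0.537,0,0,0,0.122]]]'
python3 -m crank '[[[1,0.769,-0.764,0,0,0,0.094],[1,0.769,-0.764,0,0,0,0.094],[1,0.769,-0.764,0,0,0,0.094],[1,0.769,-0.764,0,0,0,0.094]]]'
python3 -m crank '[[[1,0.552,-0.843,0,0,0,0],[1,0.552,-0.843,0,0,0,0],[1,0.552,-0.843,0,0,0,0]]]'
python3 -m crank '[[[1,0.479,-0.601,0.333,0,0,0],[1,0.479,-0.601,0.333,0,0,0],[1,0.479,-0.601,0.333,0,0,0]]]'
python3 -m crank '[[[1,0.462,-0.525,0.25,0,0,0],[1,0.462,-0.525,0.25,0,0,0],[1,0.462,-0.525,0.25,0,0,0],[1,0.462,-0.525,0.25,0,0,0]]]'
python3 - <<'E'
from h import *
s=arm.state();print(s["joint_positions"].round(3))
c=cam("wrist");save(c,"w1.png");W=cloud(c);np.save("w1.npy",W)
p=W.reshape(-1,3);p=p[(p[:,2]>.02)&(p[:,2]<.032)&(p[:,0]>.3)&(p[:,0]<.6)&(p[:,1]<-.2)]
r=np.zeros((400,400),np.uint8);ij=((p[:,:2]-[.3,-.5])*1000).astype(int);r[ij[:,1],ij[:,0]]=255
k,l=cv2.connectedComponents(cv2.dilate(r,np.ones((3,3))));lab=l[ij[:,1],ij[:,0]]
for i in range(1,k):
    if (lab==i).sum()>300: print(cv2.minAreaRect((p[lab==i][:,:2]*1000).astype(np.float32)),np.median(p[lab==i][:,2]))
plan([(.468,-.321,.004,-154)])
E
```

```text
time_s: 1.6
tool_pos: [0.4866, 0.3303, 0.2002]
tcp_rot: [-0.684, 0.73, -0.0, -0.0]
contact_force: [-0.0, -0.5, 0.3]
width: 0.998
grasp_force: 0.0
time_s: 1.93
tool_pos: [0.5154, 0.2152, 0.2002]
tcp_rot: [-0.532, 0.847, -0.0, -0.0]
contact_force: [-0.9, 0.1, -0.2]
width: 0.999
grasp_force: 0.0
time_s: 2.27
tool_pos: [0.5298, 0.0952, 0.2001]
tcp_rot: [-0.361, 0.932, -0.0, -0.0]
contact_force: [0.4, -0.2, 0.3]
width: 1.003
grasp_force: 0.0
time_s: 2.6
tool_pos: [0.5241, -0.0344, 0.2001]
tcp_rot: [-0.223, 0.975, -0.0, -0.0]
contact_force: [-0.2, 1.5, 0.4]
width: 0.997
grasp_force: 0.0
time_s: 2.85
tool_pos: [0.5097, -0.1515, 0.2003]
tcp_rot: [-0.226, 0.974, -0.0, 0.0]
contact_force: [0.1, -0.4, 0.2]
width: 1.001
grasp_force: 0.0
time_s: 3.1
tool_pos: [0.4881, -0.2429, 0.1582]
tcp_rot: [-0.225, 0.974, 0.0, -0.001]
contact_force: [-0.6, 0.1, -0.7]
width: 0.998
grasp_force: 0.0
time_s: 3.43
tool_pos: [0.4664, -0.3228, 0.1286]
tcp_rot: [-0.224, 0.975, 0.001, -0.001]
contact_force: [0.5, -0.2, -0.0]
width: 1.001
grasp_force: 0.0
[-0.26   0.268 -0.359 -0.    -0.946 -0.859]
((439.8885498046875, -333.65386962890625), (153.03955078125, 36.131866455078125), 25.77169418334961) 0.026215283231797892
((462.64837646484375, -569.8365478515625), (128.2631378173828, 3.6984715461730957), 0.1387593299150467) 0.025666741249591424
now [ 0.4674 -0.3218  0.1294] 205.95 t 3.4833
[-0.007, 0.003, 1.045] -0.0 rows 3.0 BAD
```

View pics/w1.png

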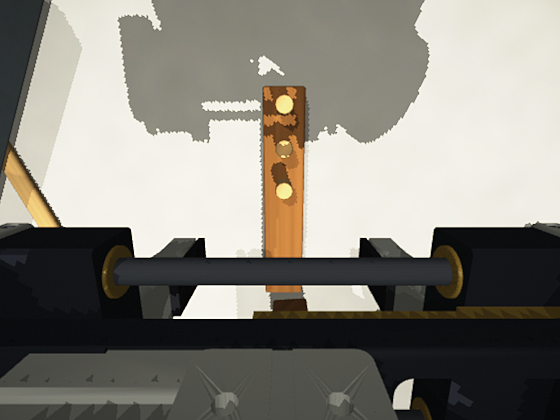

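The wrist view shows the three-peg rail centred between the fingers, with pegs at (284,105), (284,149) and (284,190). The fingers will land just past the last peg toward the bare end. Descend and grip.

```bash

python3 -m crank '[[[1,0,0.01,0.7,0,0,0],[1,0,0.01,0.7,0,0,0],[1,0,0.01,0.7,0,0,0]]]'
python3 -m crank '[[[1,0,0,0.1,0,0,0],[1,0,0,0.2,0,0,0],[1,0,0,0.3,0,0,0],[1,0,0,0.345,0,0,0],[1,0,0,0.345,0,0,0]]]'
python3 -m crank '[[[0,0,0,0,0,0,0],[0,0,0,0,0,0,0],[0,0,0,0,0,0,0],[0,0,0,0,0,0,0],[0,0,0,0,0,0,0]]]' 40
python3 -m crank '[[[0,0,0,0,0,0,0],[0,0,0,0,0,0,0],[0,0,0,0,0,0,0],[0,0,0,0,0,0,0],[0,0,0,0,0,0,0]]]' 40
```

```text
time_s: 3.73
tool_pos: [0.4638, -0.317, 0.0402]
tcp_rot: [-0.225, 0.974, 0.003, -0.004]
contact_force: [-2.3, -0.0, -0.9]
width: 1.001
grasp_force: 0.0
time_s: 4.15
tool_pos: [0.468, -0.3192, 0.0052]
tcp_rot: [-0.226, 0.974, 0.0, -0.0]
contact_force: [-0.6, 0.2, 0.1]
width: 1.004
grasp_force: 0.0
time_s: 4.57
tool_pos: [0.4677, -0.32, 0.0051]
tcp_rot: [-0.226, 0.974, -0.0, 0.0]
contact_force: [0.1, -0.4, 0.6]
width: 0.685
grasp_force: 0.0
time_s: 4.98
tool_pos: [0.4674, -0.3199, 0.0046]
tcp_rot: [-0.226, 0.974, 0.0, -0.0]
contact_force: [-0.6, -0.2, 0.8]
width: 0.404
grasp_force: 40.0
```

```bash
python3 - <<'E'
from h import *
plan([(.4674,-.32,.085,205.95),(.4674,-.31,.175,205.95),(.49,-.21,.18,202),(.50,-.08,.18,197),(.51,.04,.18,192),(.515,.15,.16,188),(.517,.209,.12,187.8)])
E
```

```text
now [ 0.4674 -0.3199  0.0046] 206.07 t 4.9833
[0.0, -0.0, -0.67] 0.001 rows 1.9 
[-0.036, 0.075, -0.75] -0.0 rows 2.2 
[-0.534, 0.667, -0.042] 0.022 rows 2.5 
[-0.481, 0.974, -0.0] 0.027 rows 3.1 
[-0.374, 0.931, -0.0] 0.028 rows 2.9 
[-0.231, 0.888, 0.167] 0.022 rows 2.7 
[-0.086, 0.485, 0.333] 0.001 rows 1.7
```

```bash

python3 -m crank '[[[0,0,0,-0.2,0,0,0],[0,0,0,-0.45,0,0,0],[0,0,0,-0.67,0,0,0],[0,0,0,-0.67,0,0,0]]]'
python3 -m crank '[[[0,-0.036,0.075,-0.75,0,0,0],[0,-0.036,0.075,-0.75,0,0,0],[0,-0.036,0.075,-0.75,0,0,0]]]'
python3 -m crank '[[[0,-0.2,0.25,-0.042,0,0,0.008],[0,-0.4,0.5,-0.042,0,0,0.016],[0,-0.534,0.667,-0.042,0,0,0.022]]]'
python3 -m crank '[[[0,-0.12,0.24,0,0,0,0.007],[0,-0.24,0.48,0,0,0,0.014],[0,-0.36,0.72,0,0,0,0.02],[0,-0.481,0.974,0,0,0,0.027]]]'
python3 -m crank '[[[0,-0.1,0.24,0,0,0,0.007],[0,-0.2,0.48,0,0,0,0.014],[0,-0.3,0.72,0,0,0,0.021],[0,-0.374,0.931,0,0,0,0.028]]]'
python3 -m crank '[[[0,-0.06,0.23,0.04,0,0,0.006],[0,-0.12,0.46,0.08,0,0,0.011],[0,-0.18,0.7,0.12,0,0,0.017],[0,-0.231,0.888,0.167,0,0,0.022]]]'
python3 -m crank '[[[0,-0.03,0.2,0.12,0,0,0],[0,-0.06,0.4,0.24,0,0,0],[0,-0.086,0.485,0.333,0,0,0.001],[0,-0.086,0.485,0.333,0,0,0.001],[0,-0.086,0.485,0.333,0,0,0.001]]]'
cat > m.py <<'E'
from h import *
import sys
k=sys.argv[1]
plan([])
for n in("scene","side","wrist"):
    c=cam(n);save(c,n+k+".png");W=cloud(c);np.save(n+k+".npy",W)
E
python3 m.py 2
```

```text
time_s: 5.32
tool_pos: [0.4704, -0.3212, 0.0901]
tcp_rot: [-0.226, 0.974, -0.002, 0.003]
contact_force: [0.9, -0.1, -0.9]
width: 0.407
grasp_force: 40.0
time_s: 5.57
tool_pos: [0.4702, -0.3111, 0.1817]
tcp_rot: [-0.226, 0.974, -0.003, 0.004]
contact_force: [1.0, -0.7, -0.5]
width: 0.402
grasp_force: 40.0
time_s: 5.82
tool_pos: [0.49, -0.2081, 0.1804]
tcp_rot: [-0.191, 0.982, 0.0, 0.001]
contact_force: [-0.8, 0.2, -1.4]
width: 0.409
grasp_force: 40.0
time_s: 6.15
tool_pos: [0.4991, -0.0784, 0.1798]
tcp_rot: [-0.149, 0.989, 0.0, 0.0]
contact_force: [0.7, -0.1, -0.6]
width: 0.406
grasp_force: 40.0
time_s: 6.48
tool_pos: [0.509, 0.0421, 0.1798]
tcp_rot: [-0.106, 0.994, 0.0, 0.0]
contact_force: [1.3, -0.8, -1.1]
width: 0.407
grasp_force: 40.0
time_s: 6.82
tool_pos: [0.5135, 0.1522, 0.1597]
tcp_rot: [-0.072, 0.997, 0.0, 0.0]
contact_force: [-0.0, -0.2, -0.9]
width: 0.409
grasp_force: 40.0
time_s: 7.23
tool_pos: [0.5148, 0.209, 0.119]
tcp_rot: [-0.071, 0.997, -0.001, -0.001]
contact_force: [-0.1, -0.9, -0.9]
width: 0.411
grasp_force: 40.0
now [0.5148 0.209  0.119 ] 188.12 t 7.2333
```

View pics/wrist2.png

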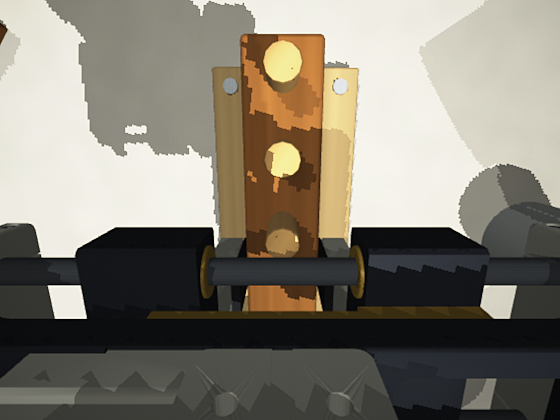

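View pics/scene2.png

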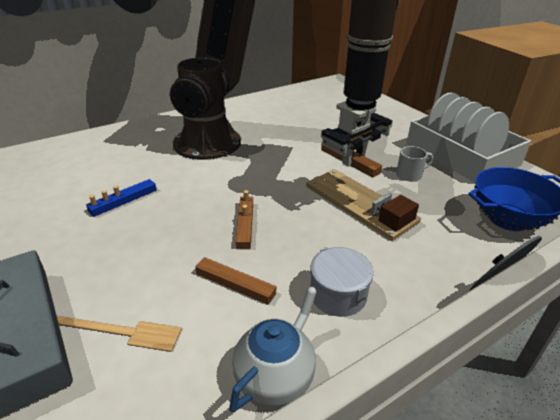

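The wrist view shows the rail at columns 241–323 over the bed (columns 213–358), almost centred and parallel. The scene view shows it held over the jig, with the other parts undisturbed. Now I measure the fit.

```bash
python3 - <<'E'
from h import *
W=np.load("wrist2.npy");p=W.reshape(-1,3);p=p[~np.isnan(p[:,0])]
# side edges via per-slice extremes in nominal jig frame
o=np.array([.530,.2105]);a=np.radians(7.9);R=np.array([[np.cos(a),np.sin(a)],[-np.sin(a),np.cos(a)]])
for nm,z0,z1,hw in(("bed",.012,.024,.09),("rail",.134,.147,.04)):
    q=p[(p[:,2]>z0)&(p[:,2]<z1)];z=np.median(q[:,2]);q=(q[:,:2]-o)@R.T;q=q[(abs(q[:,1])<hw)&(abs(q[:,0])<.25)]
    L=[];
    for x in np.arange(-.2,.1,.005):
        s=q[(q[:,0]>=x)&(q[:,0]<x+.005)]
        if len(s)>20: L.append((x+.0025,s[:,1].min(),s[:,1].max()))
    L=np.array(L);
    print(nm,z,"xmin",q[:,0].min())
    for j in(1,2):
        f=np.polyfit(L[:,0],L[:,j],1);e=L[:,j]-np.polyval(f,L[:,0]);k=abs(e)<.002;f=np.polyfit(L[k,0],L[k,j],1)
        print(" edge slope deg %.2f  at0 %.4f n %d"%(np.degrees(f[0]),f[1],k.sum()),L[::4,j].round(4))
for n in("scene0","side0"):
    W=np.load(n[:-1]+".npy");p=W.reshape(-1,3);p=p[~np.isnan(p[:,0])]
    q=p[(p[:,2]>.012)&(p[:,2]<.023)];q=(q[:,:2]-o)@R.T;q=q[(abs(q[:,1])<.08)&(q[:,0]>-.15)&(q[:,0]<.2)]
    for j in(0,1):
        L=[]
        for x in np.arange(-.12,.08,.01):
            s=q[(q[:,0]>=x)&(q[:,0]<x+.01)]
            L.append((x+.005,s[:,1].min() if j==0 else s[:,1].max()))
        L=np.array(L);f=np.polyfit(*L.T,1);e=L[:,1]-np.polyval(f,L[:,0]);k=abs(e)<.003;f=np.polyfit(*L[k].T,1)
        print(n,"slope %.2f at0 %.4f"%(np.degrees(f[0]),f[1]),k.sum())
    r=p[(p[:,2]>.03)&(p[:,2]<.058)];r=(r[:,:2]-o)@R.T;r=r[(abs(r[:,1])<.03)&(r[:,0]>.06)&(r[:,0]<.11)]
    print(" plate front pts x",np.percentile(r[:,0],[2,10,30,50]).round(4),len(r))
    ends=q[abs(q[:,1])<.05];print(" bed xmin",np.percentile(ends[:,0],.3).round(4),"xmax",np.percentile(q[:,0],99.8).round(4))
E
```

```text
bed 0.018293716314951525 xmin -0.133914886617331
 edge slope deg 0.54  at0 -0.0566 n 10 [-0.0567 -0.0571 -0.0575 -0.0577 -0.0568 -0.0569 -0.057  -0.0571 -0.0379]
 edge slope deg -0.86  at0 0.0610 n 9 [0.0617 0.0621 0.0616 0.062  0.0615 0.0618 0.0621 0.0613 0.0387]
rail 0.14184570576521913 xmin -0.12266549543600344
 edge slope deg 0.00  at0 -0.0176 n 21 [-0.0173 -0.0176 -0.0177 -0.0174 -0.0176 -0.025  -0.0173]
 edge slope deg 0.06  at0 0.0183 n 20 [0.0175 0.0183 0.0184 0.0179 0.0182 0.0257 0.0182]
scene0 slope -0.00 at0 -0.0596 20
scene0 slope -9.37 at0 0.0503 3
 plate front pts x [0.0921 0.0946 0.0995 0.1005] 127
 bed xmin -0.1328 xmax 0.1866
side0 slope -0.19 at0 -0.0596 17
side0 slope -1.00 at0 0.0608 15
 plate front pts x [0.0868 0.0881 0.0895 0.0907] 84
 bed xmin -0.1364 xmax 0.1802
```

```bash

python3 -m crank '[[[0,0,0.01,0.2,0,0,0],[0,0,0.01,0.45,0,0,0],[0,0,0.01,0.65,0,0,0],[0,0,0.01,0.75,0,0,0],[0,0,0.01,0.75,0,0,0]]]'
python3 -m crank '[[[0,0,0,0.01,0,0,0],[0,0,0,0.02,0,0,0],[0,0,0,0.02,0,0,0]]]'
python3 -m crank '[[[0,0,0,0.01,0,0,0],[0,0,0,0.01,0,0,0],[0,0,0,0.01,0,0,0]]]'
python3 -m crank '[[[0,0,0,0.005,0,0,0],[0,0,0,0.01,0,0,0],[0,0,0,0.01,0,0,0]]]'
```

```text
time_s: 7.8
tool_pos: [0.514, 0.2084, 0.028]
tcp_rot: [-0.07, 0.998, -0.001, -0.002]
contact_force: [0.5, -0.8, -0.5]
width: 0.406
grasp_force: 40.0
time_s: 8.05
tool_pos: [0.516, 0.2107, 0.0289]
tcp_rot: [-0.07, 0.998, 0.001, 0.001]
contact_force: [0.1, 0.2, -1.1]
width: 0.405
grasp_force: 40.0
time_s: 8.3
tool_pos: [0.5154, 0.2106, 0.027]
tcp_rot: [-0.07, 0.998, 0.0, 0.0]
contact_force: [-0.6, 0.2, 0.2]
width: 0.409
grasp_force: 40.0
time_s: 8.55
tool_pos: [0.5152, 0.2104, 0.0251]
tcp_rot: [-0.07, 0.998, -0.0, -0.0]
contact_force: [-0.4, -0.1, -0.3]
width: 0.407
grasp_force: 40.0
```

```bash

python3 -m crank '[[[0,0,0,0.005,0,0,0],[0,0,0,0.01,0,0,0],[0,0,0,0.01,0,0,0]]]'
python3 -m crank '[[[0,0,0,0.005,0,0,0],[0,0,0,0.005,0,0,0],[0,0,0,0.005,0,0,0]]]'
python3 -m crank '[[[0,0,0,0.005,0,0,0],[0,0,0,0.005,0,0,0],[0,0,0,0.005,0,0,0]]]'
```

```text
time_s: 8.8
tool_pos: [0.5151, 0.2104, 0.0238]
tcp_rot: [-0.07, 0.998, -0.0, -0.0]
contact_force: [-0.3, -0.1, -1.1]
width: 0.409
grasp_force: 40.0
time_s: 9.05
tool_pos: [0.5152, 0.2104, 0.0234]
tcp_rot: [-0.07, 0.998, -0.0, -0.0]
contact_force: [0.1, 0.2, -0.3]
width: 0.406
grasp_force: 40.0
time_s: 9.3
tool_pos: [0.5152, 0.2104, 0.0228]
tcp_rot: [-0.07, 0.998, -0.0, -0.0]
contact_force: [0.0, -0.5, -0.8]
width: 0.408
grasp_force: 40.0
```

```bash

python3 -m crank '[[[0,0,0,0.005,0,0,0],[0,0,0,0.005,0,0,0],[0,0,0,0.005,0,0,0]]]'
python3 -m crank '[[[0,0,0,0.005,0,0,0],[0,0,0,0.005,0,0,0],[0,0,0,0.005,0,0,0]]]'
python3 -m crank '[[[0,0,0,0.003,0,0,0],[0,0,0,0.003,0,0,0],[0,0,0,0.003,0,0,0]]]'
```

```text
time_s: 9.55
tool_pos: [0.5153, 0.2105, 0.0225]
tcp_rot: [-0.07, 0.998, 0.0, 0.0]
contact_force: [-1.5, -1.4, 5.1]
width: 0.409
grasp_force: 40.0
time_s: 9.8
tool_pos: [0.5153, 0.2105, 0.0225]
tcp_rot: [-0.07, 0.998, 0.0, 0.0]
contact_force: [-4.5, -1.1, 10.8]
width: 0.41
grasp_force: 40.0
time_s: 10.05
tool_pos: [0.5153, 0.2105, 0.0225]
tcp_rot: [-0.071, 0.998, 0.0, 0.0]
contact_force: [-6.2, -1.0, 14.4]
width: 0.407
grasp_force: 40.0
```

```bash

python3 -m crank '[[[0,0,0,-0.009,0,0,0],[0,0,0,-0.009,0,0,0],[0,0,0,-0.009,0,0,0]]]'
python3 -m crank '[[[0,-0.03,0,0,0,0,0],[0,-0.06,0,0,0,0,0],[0,-0.09,0,0,0,0,0],[0,-0.12,0,0,0,0,0],[0,-0.14,0,0,0,0,0]]]'
python3 -m crank '[[[0,-0.01,0,0,0,0,0],[0,-0.02,0,0,0,0,0],[0,-0.02,0,0,0,0,0]]]'
python3 m.py 3
python3 - <<'E'
import cv2
b=cv2.imread("pics/side3.png")[130:250,200:360];a=cv2.imread("pics/scene3.png")[140:250,290:450]
import numpy as np
cv2.imwrite("pics/v3.png",np.vstack([cv2.resize(x,(480,300),interpolation=2) for x in(a,b)]))
E
```

```text
time_s: 10.3
tool_pos: [0.5154, 0.2106, 0.0225]
tcp_rot: [-0.07, 0.998, 0.0, 0.0]
contact_force: [-1.8, -0.5, 5.8]
width: 0.408
grasp_force: 40.0
time_s: 10.72
tool_pos: [0.5312, 0.2123, 0.0225]
tcp_rot: [-0.07, 0.998, -0.0, -0.001]
contact_force: [-6.1, -0.5, 11.3]
width: 0.412
grasp_force: 40.0
time_s: 10.97
tool_pos: [0.5336, 0.2126, 0.0225]
tcp_rot: [-0.07, 0.998, -0.0, -0.001]
contact_force: [-5.7, -0.9, 9.5]
width: 0.405
grasp_force: 40.0
now [0.5336 0.2126 0.0225] 188.06 t 10.9667
```

View pics/v3.png

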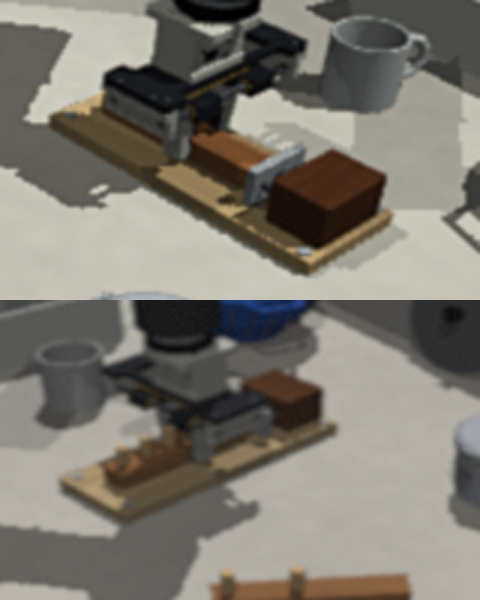

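The upper crop (scene) shows the rail flat on the bed, square to and just short of the steel plate. I ease off the downward press and push on in small steps.

```bash

python3 -m crank '[[[0,0,0,-0.008,0,0,0],[0,0,0,-0.008,0,0,0],[0,0,0,-0.008,0,0,0]]]'
python3 -m crank '[[[0,-0.01,0,0,0,0,0],[0,-0.02,0,0,0,0,0],[0,-0.02,0,0,0,0,0]]]'
python3 -m crank '[[[0,-0.01,0,0,0,0,0],[0,-0.02,0,0,0,0,0],[0,-0.02,0,0,0,0,0]]]'
python3 -m crank '[[[0,-0.01,0,0,0,0,0],[0,-0.02,0,0,0,0,0],[0,-0.02,0,0,0,0,0]]]'
```

```text
time_s: 11.37
tool_pos: [0.5342, 0.2131, 0.0229]
tcp_rot: [-0.07, 0.998, -0.0, -0.0]
contact_force: [0.1, 0.4, -2.2]
width: 0.41
grasp_force: 40.0
time_s: 11.62
tool_pos: [0.5369, 0.2135, 0.0231]
tcp_rot: [-0.07, 0.998, -0.0, 0.0]
contact_force: [-0.0, -0.6, -0.6]
width: 0.414
grasp_force: 40.0
time_s: 11.87
tool_pos: [0.539, 0.2137, 0.0231]
tcp_rot: [-0.07, 0.998, -0.0, -0.0]
contact_force: [-1.1, 0.7, -0.7]
width: 0.404
grasp_force: 40.0
time_s: 12.12
tool_pos: [0.541, 0.214, 0.0231]
tcp_rot: [-0.07, 0.998, -0.0, -0.0]
contact_force: [-2.7, 1.1, -1.0]
width: 0.402
grasp_force: 40.0
```

```bash

python3 -m crank '[[[0,-0.02,0,0,0,0,0],[0,-0.02,0,0,0,0,0],[0,-0.02,0,0,0,0,0],[0,-0.02,0,0,0,0,0]]]'
python3 -m crank '[[[0,-0.02,0,0,0,0,0],[0,-0.02,0,0,0,0,0],[0,-0.02,0,0,0,0,0],[0,-0.02,0,0,0,0,0]]]'
python3 -m crank '[[[0,0,0,0.005,0,0,0],[0,0,0,0.005,0,0,0],[0,0,0,0.005,0,0,0],[0,0,0,0.005,0,0,0]]]'
python3 m.py 4
python3 - <<'E'
from h import *
for i in range(4):
    cam("wrist");print(arm.state()["contact_force"].round(2))
E
```

```text
time_s: 12.45
tool_pos: [0.5431, 0.2142, 0.0231]
tcp_rot: [-0.07, 0.998, -0.0, -0.001]
contact_force: [-4.6, 1.6, 0.4]
width: 0.406
grasp_force: 40.0
time_s: 12.78
tool_pos: [0.545, 0.2145, 0.023]
tcp_rot: [-0.07, 0.998, -0.0, -0.001]
contact_force: [-7.0, 1.5, 1.8]
width: 0.407
grasp_force: 40.0
time_s: 13.12
tool_pos: [0.5451, 0.2144, 0.0226]
tcp_rot: [-0.07, 0.998, -0.0, -0.001]
contact_force: [-7.3, 0.9, 2.7]
width: 0.409
grasp_force: 40.0
now [0.5451 0.2144 0.0226] 188.06 t 13.1167
[-6.74  0.31  2.16]
[-6.73  0.94  3.  ]
[-6.94  0.79  2.64]
[-6.93  0.91  2.63]
```

```bash

python3 -m crank '[[[0,-0.01,0,0,0,0,0],[0,-0.02,0,0,0,0,0],[0,-0.028,0,0,0,0,0],[0,-0.028,0,0,0,0,0],[0,-0.028,0,0,0,0,0]]]'
python3 m.py 5
python3 - <<'E'
from h import *
F=[]
for i in range(4):
    cam("side");F.append(arm.state()["contact_force"])
print(np.mean(F,0).round(2),arm.state()["tool_pos"])
o=np.array([.530,.2105]);a=np.radians(7.9);R=np.array([[np.cos(a),np.sin(a)],[-np.sin(a),np.cos(a)]])
for n in("scene0","scene3","scene4","scene5"):
    W=np.load((n if n!="scene0" else "scene")+".npy");p=W.reshape(-1,3);p=p[~np.isnan(p[:,0])]
    q=np.c_[(p[:,:2]-o)@R.T,p[:,2]]
    r=q[(q[:,2]>.056)&(q[:,2]<.0625)&(abs(q[:,1])<.032)&(q[:,0]>.08)&(q[:,0]<.118)]
    print(n,"plate top",len(r),np.percentile(r[:,0],[5,25,50,75,95]).round(4))
a=cv2.imread("pics/scene5.png")[150:240,330:450];cv2.imwrite("pics/v5.png",cv2.resize(a,(800,600),interpolation=2))
E
```

```text
time_s: 13.88
tool_pos: [0.5475, 0.2146, 0.0226]
tcp_rot: [-0.07, 0.998, -0.001, -0.002]
contact_force: [-11.7, 0.8, 6.4]
width: 0.408
grasp_force: 40.0
now [0.5475 0.2146 0.0226] 188.06 t 13.8833
[-11.41   1.14   6.19] [0.5475027  0.21458958 0.0225925 ]
scene0 plate top 53 [0.092  0.0937 0.0969 0.0993 0.1015]
scene3 plate top 52 [0.0923 0.0944 0.0967 0.0994 0.1015]
scene4 plate top 50 [0.0991 0.1009 0.1033 0.1062 0.1083]
scene5 plate top 55 [0.1013 0.1037 0.1068 0.1087 0.1107]
```

View pics/v5.png

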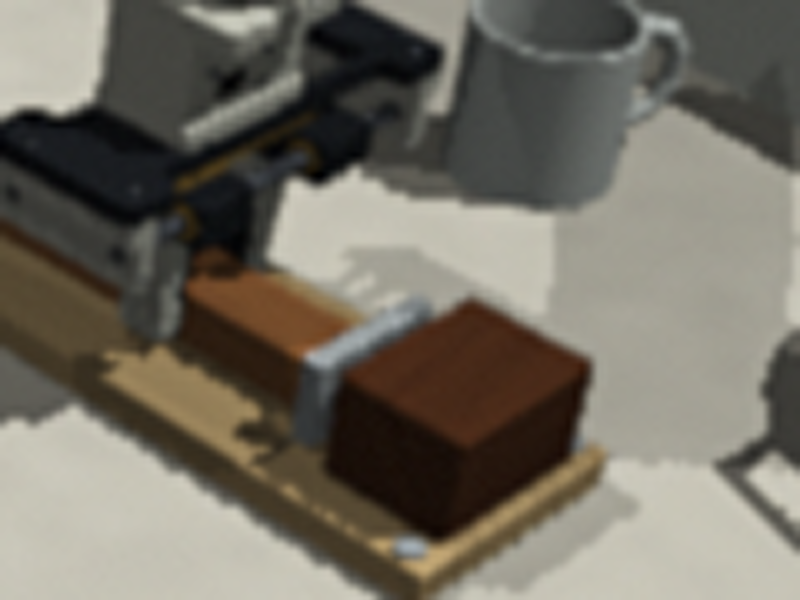

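The plate is pushed back evenly by the square rail end, about 9.3 mm by the depth data. I add half a millimetre and hold.

```bash

python3 -m crank '[[[0,-0.006,0,-0.001,0,0,0],[0,-0.006,0,-0.001,0,0,0],[0,-0.006,0,-0.001,0,0,0],[0,-0.006,0,-0.001,0,0,0],[0,-0.006,0,-0.001,0,0,0]]]'
python3 m.py 6
python3 - <<'E'
from h import *
o=np.array([.530,.2105]);a=np.radians(7.9);R=np.array([[np.cos(a),np.sin(a)],[-np.sin(a),np.cos(a)]])
p=np.load("scene6.npy").reshape(-1,3);q=np.c_[(p[:,:2]-o)@R.T,p[:,2]]
r=q[(q[:,2]>.056)&(q[:,2]<.0625)&(abs(q[:,1])<.032)&(q[:,0]>.08)&(q[:,0]<.118)]
x=np.percentile(r[:,0],[5,25,50,75,95]);print(x.round(4));s=arm.state();print(s["contact_force"],s["tool_pos"],s["qvel"].round(4))
m=(np.percentile(r[:,0],[5,25,50,75])-[.0922,.094,.0968,.0993]).mean();print("travel",m)
if .008<m<.012: print(job.hand_in())
E
```

```text
time_s: 14.65
tool_pos: [0.5479, 0.2146, 0.0226]
tcp_rot: [-0.07, 0.998, -0.001, -0.002]
contact_force: [-12.1, 1.0, 5.6]
width: 0.407
grasp_force: 40.0
now [0.5479 0.2146 0.0226] 188.06 t 14.65
[0.1015 0.1042 0.1067 0.1098 0.1118]
[-12.47174763   1.01461723   6.51889125] [0.54794589 0.21465818 0.02258563] [ 0.0022  0.001   0.0003 -0.001  -0.0018  0.0021]
travel 0.009967852931443241
the job is handed in; nothing more can be done
None
```

I handed the job in at about 15 s: the three-peg rail lies flat and square on the jig, still gripped and pressing the stop plate, which the camera shows pushed back about 10 mm of its 20 mm; the wrist reads about 12 N, including friction on the bed.

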